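# Eject a stuck insulation block from the bench die

## Robot

A 6-joint arm with a two-finger parallel gripper is mounted at the origin on the work surface. World frame = base frame: x ahead of the robot, y to its left, z up, the work surface at z = 0. Lengths are in mm, angles in rad, forces in N, time in s.
With the tool pointing down it reaches from about 350 to 925 mm from the base axis. Payload 6.4 kg.
Tool frame: the origin (TCP) lies at the very end of the fingers, on their centre line; the grasp point (between the pads) lies 19 mm behind it (r.grip_depth is the z of the grasp point in the tool frame, in mm); z points along the fingers, y is the line along which they close (so a half turn about z gives the same grasp; the last joint's range is limited). The gripper opens to 85 mm and grips with 20 to 120 N. Pads are 22 mm wide; open, the fingers measure 114 mm over their backs; the gripper's body (76 mm by 85 mm) begins 54 mm behind the grasp point. The pads swing forward as they close: fully open they stand 13 mm farther back than shut.
Start: joints at [-1.445, 0.245, 1.558, -0, 1.339, -0.174], TCP at [191.969, -621.017, 209.29] pointing down, gripper open.
Joint ranges: [-3.13, 3.13], [-1.02, 2.26], [0.13, 2.54], [-0.95, 4.09], [0.21, 2.88], [-2.74, 2.74]. Speed limits (rad/s): [2.57, 2.57, 3.14, 3.14, 3.14, 3.14].

## Interface

Orientations are given as a rotation vector (axis times angle).
In Python, from station import r gives the robot as it stands.
- The arm moves only by the tool inch_along, called after "Call:" as name(argument=value, ...), one argument or row to a line, values as JSON. Schema: {"type":"object","properties":{"deltas":{"type":"array","items":{"type":"array","prefixItems":[{"type":"array","items":{"type":"number"},"minItems":3,"maxItems":3},{"type":"number"},{"type":"number"}],"minItems":3,"maxItems":3},"minItems":1,"maxItems":20},"only":{"type":"string"},"quiet":{"type":"boolean"},"lines":{"type":"string"}},"required":["deltas"],"additionalProperties":false}. deltas is a list of rows, 1 to 20 of them, each written [[dx, dy, dz], turn, opening]: dx, dy, dz in shares of the most that a row can go, 1 being 62.5 mm, then a turn about the tool's z in units of 0.25 rad, then the opening from 0.0 (shut) to 1.0 (fully open); each row shifts and turns the commanded pose from where the row before left it, along the tool's axes as they then stand; what a row does not reach is not made up. A row lasts 1/8 s, in which the tool goes at most 62.5 mm and 0.188 rad, less where a joint would pass 70% of its speed; a pose out of reach is approached as far as the arm can. The fingers move at their own pace and stop on an object; the grip force is fixed at half the most. Time passes only in rows, so rows that do not move let the fingers close. The tool returns the time, the measured TCP pose, the force, the opening and the grip force at its end. only (a regular expression) keeps the lines of the reply that match it, lines (a string "A,B") keeps lines A to B, and quiet returns only ok. Input that does not fit is refused with a message, and nothing moves.
- r.observe(): the state, without advancing time (a new reading comes with each control period).
- r.snapshot(name): name is "side" or "top"; returns a dict with "frame" (384x512x3 uint8, blue, green, red), "camera_matrix" (3x3 intrinsics, pixels), "eye" and "rotation" of the camera in the world. Camera axes: x right, y up, looking along -z (the intrinsics and any distortion apply to the point x, -y, -z); pixel columns grow to the right and rows downward; lengths in mm; the calibration is good to about 2 mm. A picture is of the moment at which its call begins. There is no depth.
- r.close_job(): hands the job in; it is judged then, once.
The state is a dict: "time": time; "joint_pos": joint angles; "qvel": joint speeds; "joint_torque": joint torques, N m; "tool_pos": TCP position; "eef_rot": TCP orientation; "wrist_force": force on the tool from outside, world axes, zero at the start; "moment": the same for the moment, N m; "gripper_width": opening from 0.0 (shut) to 1.0 (fully open); "finger_force": force on a finger pad.
Only numpy, scipy, OpenCV 4.12 (cv2) and the standard library are available. Lean on these libraries where they do the work, as an engineer would, in place of code of your own. Each camera call takes 0.05 s, during which the arm holds its last target. There are 200 camera calls.

## Task

A white insulation block is stuck in the green bench die. Slide the steel gate fully open by its black knob, slide the red ejector knob all the way to its stop so the block is pushed out of the pocket, then let go so that the ejector snaps back home by itself. Pick up the block and set it down flat, holes up, inside the blue tray without dropping it, leaving the gate open and not moving the slab, the can or the hammer.

Things in the scene. Friction and masses are not known exactly. Their poses are not given: they have to be found in the camera images.
- die: green steel die, fixed; origin on the bench under the pocket's middle; +x = ejecting direction (roughly world +y, varies). Dark base plate x -186 to 126, y +-55, top 10 mm above the bench. Pocket open at +x: walls x -50 to 38, outer faces y +-42, inner y +-27, top z 56 mm. Its back wall has the hole for the ejector rod. Support for the open gate: z to 12 mm, y to -106 mm at x 46 mm
- bridge (a point): centre of the top of the yellow bridge across the pocket (20 mm along die x, 84 mm along die y, top 63 mm above the bench), which keeps the block from being lifted out of the pocket
- outfeed (a point): point on the base plate's flat free part (die x 46 to 126 mm, 10 mm above the bench), 77 mm ahead of the die origin: about where the middle of the block's underside is when fully ejected
- ejector (a joint): spring-return ejector slide, m: 0 = home, 0.085 = end stop; moves along die +x. Spring pushes back with 3.5 N at home, 9.5 N at the stop; the block's drag adds roughly 4 to 10 N. Let go at the stop, it flies home within half a second. Its rod only pushes the block, which stays where it was pushed
- ejector_knob (a point): centre of the top of the red ejector knob: upright cylinder 26 mm in diameter, from 58 to 105 mm above the bench, on a 36 x 50 mm aluminium carriage with its top 44 mm above the bench. At home it is 156 mm behind the die origin (die -x)
- gate (a joint): steel gate plate across the pocket mouth in m: 0 = shut, 0.068 = fully open; slides along die -y (roughly world +x), about 2 N friction, stays where it is left. The block cannot leave while it is shut
- gate_knob (a point): centre of the top of the black gate knob: upright cylinder 18 mm in diameter, from 64 to 105 mm above the bench, on a thin stem on the gate plate (plate 6 mm thick, 64 mm wide, from 13 to 47 mm above the bench); 43 mm ahead of the die origin (die +x)
- block: white rigid insulation block, 70 mm (its x) by 50 mm (its y) by 40 mm high, two dark holes in the top, about 0.13 kg; origin at the centre of its underside. It starts in the pocket with its x along the die's x, its underside 10 mm above the bench, held by a sprung rubber pad in the pocket side; ejected fully, it lies free on the outfeed with its middle about 77 mm ahead of the die origin
- good_tray: blue tray, fixed, 170 mm (its x) by 140 mm (its y), rim 22 mm high, walls and floor 5 mm thick, empty; origin at the centre of its underside. It is at the left or at the right of the die
- reject_tray: orange tray of the same size with broken white pieces in it; not to be used. It is on the other side of the die
- slab: bystander: white slab 90 x 130 x 25 mm lying beyond the die; origin at the centre of its underside
- can: bystander: yellow-labelled can 70 mm in diameter, 90 mm tall, beyond the die; origin at the centre of its underside
- hammer: bystander: hammer about 0.3 m long with a wooden handle, lying on the bench beyond the die

How it is judged:
By the outcome, as a careful person would: the job done as asked, in the order asked, and still so for the second after the job is handed in, with the robot touching nothing.
It also fails if it takes over 58 s, if anything falls off the work surface, if the arm or the gripper's body presses on something with over 40 N, if the wrist force passes 120 N, or if a joint passes its speed limit or range.

## Working session

There is one attempt and no reset: what is moved stays moved. The work goes in short steps, Python scripts to look and compute and a tool call to move; the robot and the scene stay as the last step left them, time stands still between calls to the robot, and variables do not carry over. Pictures are saved under pics/ and viewed, at most 10 in all, crops included, and the job is handed in when it is done.

```bash
ls; mkdir -p pics; python3 - <<'E'
from station import r
import cv2
for n in("top","side"):
    s=r.snapshot(n); cv2.imwrite(f"pics/{n}0.png",s["frame"]); print(n,s["camera_matrix"],s["eye"],s["rotation"],[k for k in s])
o=r.observe(); print(o["tool_pos"],o["eef_rot"],o["time"],r.grip_depth)
E
```

```text
pics
station.py
top [[369.08166047   0.         254.31055561]
 [  0.         369.08166047 189.71475928]
 [  0.           0.           1.        ]] [ 469.16345926  -14.90183338 1093.65567128] [ 0.12519216 -0.11090769 -1.56977011] ['frame', 'camera_matrix', 'eye', 'rotation']
side [[394.86262683   0.         251.59263048]
 [  0.         394.86262683 189.74993999]
 [  0.           0.           1.        ]] [184.11948932 659.01259171 630.2948111 ] [ 0.37501835 -1.22516609 -2.32983038] ['frame', 'camera_matrix', 'eye', 'rotation']
[ 191.9266265  -620.45638266  208.30502878] [-3.10465184e+00 -4.68919062e-01 -7.88101566e-05] 0.1 -18.700000000000003
```

View pics/top0.png

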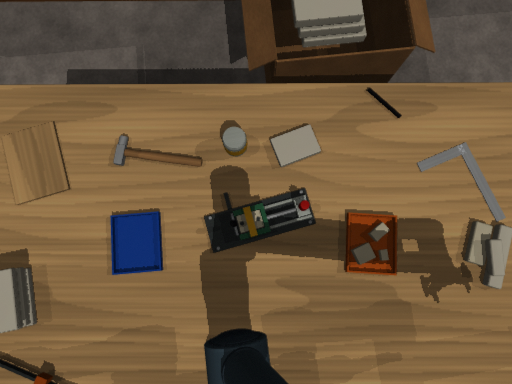

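View pics/side0.png

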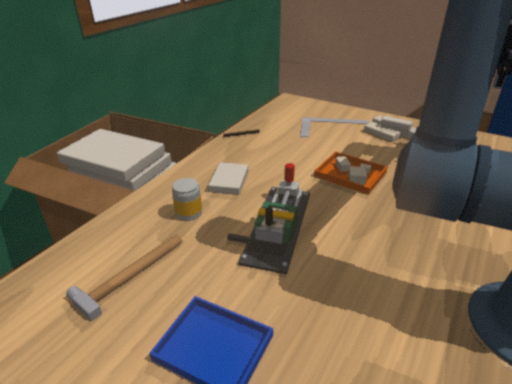

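The top view shows the die with the red knob at about (303,206), the bridge at (250,221), the gate support at (228,200), and the blue tray at (137,242). In the side view the red knob is at (289,170) and the gate knob at about (269,215). Next I'll measure by colour.

```bash
cat > h.py <<'E'
from station import r
import cv2, numpy as np
from scipy.spatial.transform import Rotation as R
def snap(n):
    s=r.snapshot(n); s["n"]=n; s["M"]=R.from_rotvec(s["rotation"]).as_matrix(); return s
def ray(s,p):
    K=s["camera_matrix"]; d=np.array([(p[0]-K[0,2])/K[0,0],-(p[1]-K[1,2])/K[1,1],-1]); d=s["M"]@d; return d/np.linalg.norm(d)
def onz(s,p,z):
    d=ray(s,p); e=np.array(s["eye"]); return e+d*(z-e[2])/d[2]
def proj(s,P):
    q=s["M"].T@(np.array(P)-s["eye"]); K=s["camera_matrix"]; return np.array([K[0,0]*q[0]/-q[2]+K[0,2],K[1,1]*-q[1]/-q[2]+K[1,2]])
def tri(s1,p1,s2,p2):
    d1,d2=ray(s1,p1),ray(s2,p2); e1,e2=np.array(s1["eye"]),np.array(s2["eye"])
    t=np.linalg.lstsq(np.c_[d1,-d2],e2-e1,rcond=None)[0]; a,b=e1+t[0]*d1,e2+t[1]*d2
    return (a+b)/2,np.linalg.norm(a-b)
def mask(s,lo,hi,roi):
    h=cv2.cvtColor(s["frame"],cv2.COLOR_BGR2HSV); m=cv2.inRange(h,lo,hi); k=np.zeros_like(m); x0,y0,x1,y1=roi; k[y0:y1,x0:x1]=255; return m&k
def big(m):
    c=cv2.findContours(m,cv2.RETR_EXTERNAL,cv2.CHAIN_APPROX_NONE)[0]; return max(c,key=cv2.contourArea)
E
python3 - <<'E'
from h import *
t,s=snap("top"),snap("side")
red=lambda S,roi: big(mask(S,(0,150,60),(8,255,255),roi)|mask(S,(172,150,60),(180,255,255),roi))
ct,cs=red(t,(285,185,325,225)),red(s,(275,155,305,195))
print("red bbox",cv2.boundingRect(ct),cv2.boundingRect(cs))
pt=cv2.minEnclosingCircle(ct); print(pt, onz(t,pt[0],105))
for n,S,roi in(("top",t,(200,180,320,260)),("side",s,(230,180,320,275))):
    c=big(mask(S,(20,150,60),(32,255,255),roi)); print(n,"yellow",cv2.minAreaRect(c),cv2.boundingRect(c)); m=cv2.minAreaRect(c)[0]; print(onz(S,m,63))
c=big(mask(t,(110,150,30),(125,255,255),(90,190,180,290))); q=cv2.minAreaRect(c); print("blue",q); print(onz(t,q[0],15),[onz(t,p,22)[:2].round() for p in cv2.boxPoints(q)])
g=cv2.cvtColor(t["frame"],cv2.COLOR_BGR2HSV)[...,2]
m=mask(t,(0,0,0),(180,255,45),(195,180,322,260)); 
im=cv2.hconcat([cv2.resize(t["frame"][180:260,198:326],(512,320),interpolation=cv2.INTER_CUBIC),cv2.resize(s["frame"][160:280,220:320],(267,320),interpolation=cv2.INTER_CUBIC)])
cv2.imwrite("pics/crop1.png",cv2.convertScaleAbs(im,alpha=1.6,beta=20))
E
```

```text
red bbox (300, 200, 10, 11) (285, 163, 9, 19)
((304.0714416503906, 205.35714721679688), 5.463325500488281) [ 575.96006413 -139.74254882  105.        ]
top yellow ((249.73585510253906, 221.07550048828125), (29.395156860351562, 7.1427483558654785), 74.05460357666016) (243, 206, 15, 31)
[536.82705773   7.26138204  63.        ]
side yellow ((283.29998779296875, 215.40000915527344), (21.259645462036133, 8.055412292480469), 4.763641834259033) (273, 211, 22, 10)
[515.25156285   9.46148411  63.        ]
blue ((135.53396606445312, 242.7811279296875), (60.421180725097656, 49.648746490478516), 87.51044464111328)
[477.79440979 339.68295575  15.        ] [array([562., 418.]), array([568., 273.]), array([396., 259.]), array([390., 400.])]
```

View pics/crop1.png

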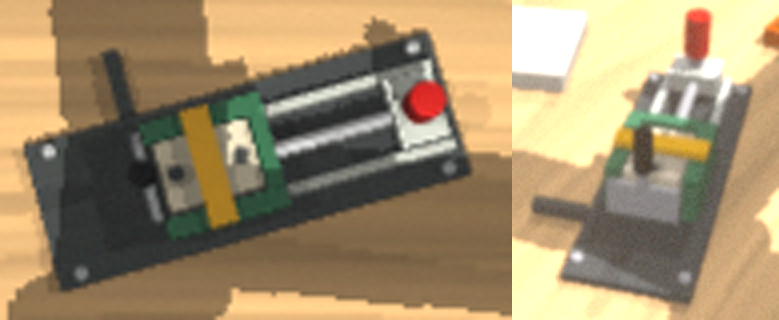

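The crop shows the black gate knob top at top-view px (233.8,223.8), side px about (269,209). The base plate corners are clear, and the block's holes are visible under the bridge.

```bash
python3 - <<'E'
from h import *
t,s=snap("top"),snap("side")
C=[onz(t,(198+x/4,180+y/4),10) for x,y in((25,147),(430,32),(470,172),(65,290))]
print(np.round(C),[np.linalg.norm(C[i]-C[(i+1)%4]).round() for i in range(4)])
rk,e=tri(t,(304.3,205.3),s,(289.5,164.5)); print("red tri",rk,e)
print("red z105",onz(t,(304.3,205.3),105))
gk,e=tri(t,(233.75,223.75),s,(269.3,208.5)); print("gate tri",gk,e, onz(t,(233.75,223.75),105))
a=(C[0]+C[3]-C[1]-C[2])/2; print("axis by plate",np.degrees(np.arctan2(a[1],a[0])), "origin", np.mean(C,0)+a/np.linalg.norm(a)*30)
for k in (rk,onz(t,(304.3,205.3),105)):
  v=onz(t,(233.75,223.75),105)-k; print(np.linalg.norm(v[:2]),np.degrees(np.arctan2(v[1],v[0])))
E
```

```text
[[ 553.  142.   10.]
 [ 638. -157.   10.]
 [ 534. -184.   10.]
 [ 450.  111.   10.]] [np.float64(311.0), np.float64(107.0), np.float64(307.0), np.float64(108.0)]
red tri [ 577.01659852 -139.84733879  105.59161692] 2.121554109726228
red z105 [ 576.11292479 -140.35969069  105.        ]
gate tri [528.33325864  49.78151599 104.00579821] 2.7873302359397445 [527.02089183  49.09902352 105.        ]
axis by plate 105.90183309459924 origin [535.56461556   6.93030693  10.        ]
195.4489665344185 104.82095193533117
195.71569199200462 104.52683412386223
```

Units first: shifts go in shares of 62.5 mm and turns go in units of 0.25 rad. So -0.188 rad is -0.752.

```bash
cat >> h.py <<'E'
A=np.radians(105.1); U=np.array([np.cos(A),np.sin(A)]); O=np.array([536.5,8.5])
def die(x,y): return O+x*U+y*np.array([-U[1],U[0]])
def delta(P,yaw=None):
    o=r.observe(); M=R.from_rotvec(o["eef_rot"]).as_matrix(); ya=np.arctan2(M[1,0],M[0,0])
    print("t",o["time"],"tool xy yaw",np.degrees(ya).round(1),"tcp",o["tool_pos"].round(1) if hasattr(o["tool_pos"],"round") else o["tool_pos"],"delta",(M.T@(np.array(P)-o["tool_pos"])).round(1))
E
```

Call:
inch_along(
  deltas=[
    [[0,0,0],-0.752,1],
    [[0,0,0],-0.752,1],
    [[0,0,0],-0.752,1],
    [[0,0,0],-0.752,1],
    [[0,0,0],-0.752,1],
    [[0,0,0],-0.752,1],
    [[0,0,0],-0.752,1],
    [[0,0,0],-0.752,1],
    [[0,0,0],-0.12,1],
  ],
)

```text
time: 1.42
tool_pos: [191.9, -621.0, 209.2]
eef_rot: [-1.917, -2.489, -0.0]
wrist_force: [-0.0, -0.2, 0.3]
gripper_width: 1.002
finger_force: 0.0
```

```bash
python3 -c "
from h import *
delta([526.5,50,150])"
```

```text
t 1.425 tool xy yaw 104.8 tcp [ 191.9 -621.   209.2] delta [563.2 495.   59.3]
```

Scaled: 35 mm is 0.56, 31 mm is 0.496.

Call:
inch_along(
  deltas=[
    [[0.56,0.496,0],0,1],
    [[0.56,0.496,0],0,1],
    [[0.56,0.496,0],0,1],
    [[0.56,0.496,0],0,1],
    [[0.56,0.496,0],0,1],
    [[0.56,0.496,0],0,1],
    [[0.56,0.496,0],0,1],
    [[0.56,0.496,0],0,1],
    [[0.56,0.496,0],0,1],
    [[0.56,0.496,0],0,1],
    [[0.56,0.496,0],0,1],
    [[0.56,0.496,0],0,1],
    [[0.56,0.496,0],0,1],
    [[0.56,0.496,0],0,1],
    [[0.56,0.496,0],0,1],
    [[0.56,0.496,0],0,1],
    [[0.048,-0.016,0.48],0,1],
    [[0,0,0.48],0,1],
    [[0,0,0],0,1],
  ],
)

```text
time: 3.8
tool_pos: [524.3, 50.4, 146.9]
eef_rot: [-1.915, -2.485, 0.005]
wrist_force: [0.2, 0.2, 0.7]
gripper_width: 1.001
finger_force: 0.0
```

```bash
python3 -c "
from h import *
delta([526.5,50,74])
s=snap('side'); im=cv2.resize(s['frame'][130:280,200:350],(600,600),interpolation=cv2.INTER_CUBIC); cv2.imwrite('pics/s1.png',cv2.convertScaleAbs(im,alpha=1.5,beta=15))"
```

```text
t 3.8 tool xy yaw 104.8 tcp [524.3  50.4 146.9] delta [-1.1  2.4 72.8]
```

View pics/s1.png

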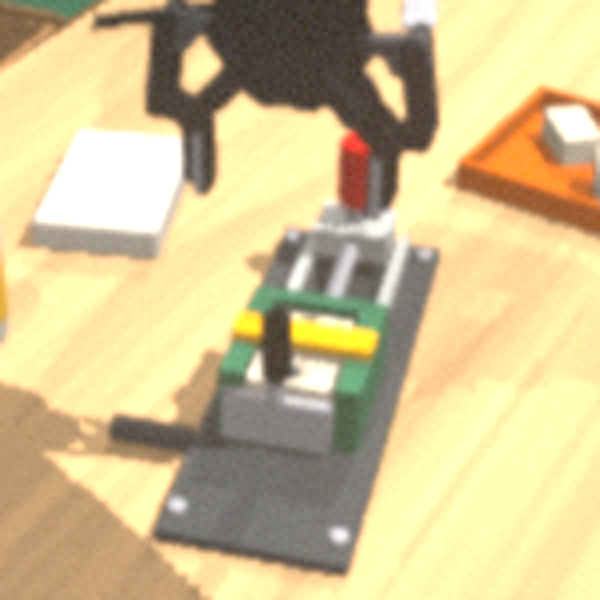

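The view shows the open fingers straddling the gate knob (crop px 277,310), with nothing else under them. I'll descend and close.

Call:
inch_along(
  deltas=[
    [[0,0.016,0.384],0,1],
    [[0,0.016,0.384],0,1],
    [[0,0,0.384],0,1],
    [[0,0,0],0,0],
    [[0,0,0],0,0],
    [[0,0,0],0,0],
    [[0,0,0],0,0],
    [[0,0,0],0,0],
    [[0,0,0],0,0],
  ],
)

```text
time: 4.97
tool_pos: [529.3, 50.4, 78.9]
eef_rot: [1.915, 2.488, 0.002]
wrist_force: [-0.3, 0.9, 6.8]
gripper_width: 0.158
finger_force: 58.6
```

Scaled: 8 mm is 0.128, 4 mm is 0.064.

Call:
inch_along(
  deltas=[
    [[0,0.128,0],0,0],
    [[0,0.128,0],0,0],
    [[0,0.128,0],0,0],
    [[0,0.128,0],0,0],
    [[0,0.128,0],0,0],
    [[0,0.128,0],0,0],
    [[0,0.128,0],0,0],
    [[0,0.128,0],0,0],
    [[0,0.064,0],0,0],
    [[0,0,0],0,0],
    [[0,0,0],0,0],
  ],
)

```text
time: 6.35
tool_pos: [591.1, 68.0, 78.7]
eef_rot: [-1.911, -2.485, 0.009]
wrist_force: [-15.1, -0.4, 16.9]
gripper_width: 0.156
finger_force: 60.2
```

Call:
inch_along(
  deltas=[
    [[0,0.032,0],0,0],
    [[0,0,0],0,0],
    [[0,-0.064,0],0,1],
    [[0,0,0],0,1],
    [[0,0,0],0,1],
    [[0,0,-0.56],0,1],
    [[0,0,-0.56],0,1],
    [[-0.32,0,0],0,1],
    [[-0.64,-0.16,0],0,1],
    [[-0.64,-0.48,0],0,1],
    [[-0.8,-0.48,0],0,1],
    [[-0.8,0,0],0,1],
    [[0,0,0],0,1],
  ],
)

```text
time: 7.98
tool_pos: [575.3, -147.4, 146.2]
eef_rot: [-1.922, -2.484, 0.001]
wrist_force: [0.8, 0.1, -0.2]
gripper_width: 1.002
finger_force: 0.0
```

```bash
python3 - <<'E'
from h import *
delta([*die(-156,0),74])
t,s=snap("top"),snap("side")
for k,S in(("t",t),("s",s)): print(k,[proj(S,[*die(43,y),105]).round(1) for y in(0,-68)])
im=cv2.hconcat([cv2.resize(t["frame"][170:260,198:298],(400,360),interpolation=cv2.INTER_CUBIC),cv2.resize(s["frame"][160:280,200:320],(360,360),interpolation=cv2.INTER_CUBIC)])
cv2.imwrite("pics/c2.png",cv2.convertScaleAbs(im,alpha=1.6,beta=20))
E
```

```text
t 7.975 tool xy yaw 104.6 tcp [ 575.3 -147.4  146.2] delta [ 4.7  3.2 72.2]
t [array([233.4, 224.4]), array([227., 200.])]
s [array([271.1, 208.7]), array([241.8, 203.9])]
```

View pics/c2.png

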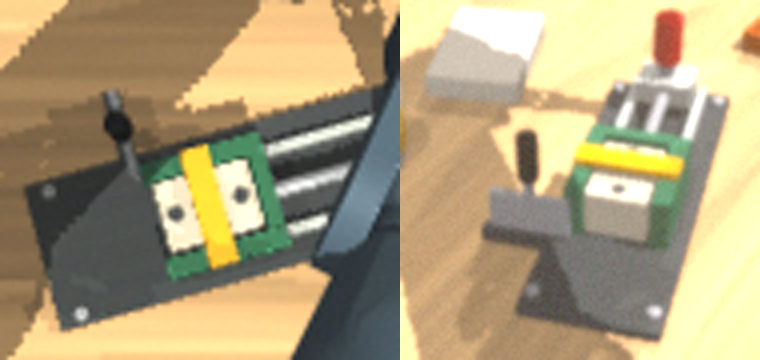

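The gate knob is now at top px (227.5,201.2), side px (242.3,204.3), and the pocket mouth looks clear. I'll check the travel more precisely with dark masks.

```bash
python3 - <<'E'
from h import *
s=snap("side"); a=cv2.imread("pics/side0.png")
for im,x0,x1 in((a,258,284),(s["frame"],232,252)):
    v=im.max(2)
    for y in range(205,220,2): print(y,x0,v[y,x0:x1])
t=snap("top"); v=t["frame"].max(2)
print(v[194:210,218:236])
E
```

```text
205 258 [196 200 195 166 120 109 105 104 102  99  79  71  69  74  79  79  84  86
  88  93  91  96  98 101 105 105]
207 258 [198 187 168 122  88  86  82  82  74  67  51  44  48  57  75  87  90  78
  75  73  65  67  64  64  72  71]
209 258 [181 150 133 128 129 122 111  78  53  44  42  43  44  47  93 145 163 145
 122 109 112 129 130 102  88  81]
211 258 [155 132 127 128 127 129 118  78  49  40  40  40  41  45  71 116 134 133
 128 126 126 131 133 127 126 129]
213 258 [123 107 109 108 113 114 105  77  44  41  40  35  37  41  70 114 131 131
 133 127 128 130 130 133 134 132]
215 258 [ 86  70  70  76  77  83  78  61  39  40  40  38  34  39  64  97 112 117
 118 117 120 122 125 124 127 130]
217 258 [ 67  62  59  64  61  58  66  57  40  38  41  38  42  40  55  82  95  95
  97 101  97 101  99 102 103 107]
219 258 [64 67 64 63 61 74 85 69 42 39 38 38 34 37 50 82 95 94 95 94 93 95 96 93
 92 95]
205 232 [176 177 179 178 177 164 115  62  46  44  43  42  56 106 167 188 191 190
 191 193]
207 232 [169 178 176 176 178 163 107  58  43  38  37  41  41  85 153 181 192 190
 188 188]
209 232 [139 166 175 181
[... 734 characters left out ...]
67 67 67 69 69]
 [65 65 65 63 65 62 43  6 11 11 20 47 70 70 68 68 69 69]
 [69 68 68 69 69 63 22  5  6  8  6 19 50 74 74 73 73 75]
 [70 70 69 70 70 63  6  8  7  5  8  8 32 76 74 74 75 75]
 [69 68 67 68 68 60  5  6  9  7  7  7 16 51 72 72 73 73]
 [67 66 65 67 67 60 24  8 10  8  6  4 12 42 68 58 71 70]
 [65 65 65 66 65 65 55 24  9  7  4  3 12 40 55 56 68 70]
 [66 65 66 66 67 66 64 53 12  1  4  6 24 50 51 54 57 55]
 [64 64 63 64 64 64 64 63 49 13 16 27 38 42 50 49 49 51]
 [63 63 64 63 63 63 63 64 58 25 31 51 50 42 51 49 53 65]
 [68 67 66 67 67 66 66 66 62 36 30 56 53 42 68 64 52 45]
 [69 70 69 70 69 69 70 70 67 47 23 42 53 39 36 34 28 24]
 [72 72 71 71 71 71 71 71 69 50 18 40 54 45 22 20 20 20]]
```

The images leave doubt about the last few mm of gate travel. I'll regrasp the knob and pull a bit further to make sure it is at the stop.

Call:
inch_along(
  deltas=[
    [[0.8,0,0],0,1],
    [[0.8,0.48,0],0,1],
    [[0.64,0.48,0],0,1],
    [[0.64,0.16,0],0,1],
    [[0.32,0,0],0,1],
    [[0,0,0.56],0,1],
    [[0,0,0.48],0,1],
    [[0,0,0],0,0],
    [[0,0,0],0,0],
    [[0,0,0],0,0],
    [[0,0,0],0,0],
    [[0,0,0],0,0],
  ],
)

```text
time: 9.68
tool_pos: [592.4, 67.3, 83.1]
eef_rot: [1.915, 2.489, 0.001]
wrist_force: [-0.1, -0.1, 2.6]
gripper_width: -0.0
finger_force: 1.1
```

Call:
inch_along(
  deltas=[
    [[0,0.064,0],0,0],
    [[0,0.064,0],0,0],
    [[0,0,0],0,0],
  ],
)

```text
time: 10.05
tool_pos: [600.1, 69.4, 83.0]
eef_rot: [1.916, 2.489, 0.0]
wrist_force: [-2.6, 0.5, 5.3]
gripper_width: 0.002
finger_force: 2.3
```

Call:
inch_along(
  deltas=[
    [[0,0.048,0],0,0],
    [[0,0.048,0],0,0],
    [[0,0,0],0,0],
  ],
)

```text
time: 10.42
tool_pos: [605.9, 71.1, 82.2]
eef_rot: [1.916, 2.489, 0.001]
wrist_force: [0.4, -0.5, 1.1]
gripper_width: 0.001
finger_force: 0.3
```

```bash
python3 - <<'E'
from h import *
o=r.observe(); t,s=snap("top"),snap("side")
print(proj(t,o["tool_pos"]),proj(s,o["tool_pos"]))
im=cv2.hconcat([cv2.resize(t["frame"][170:260,188:288],(400,360),interpolation=cv2.INTER_CUBIC),cv2.resize(s["frame"][150:250,210:310],(360,360),interpolation=cv2.INTER_CUBIC)])
cv2.imwrite("pics/c3.png",cv2.convertScaleAbs(im,alpha=1.8,beta=25))
E
```

```text
[226.54404682 195.67341466] [235.87325278 210.64536184]
```

View pics/c3.png

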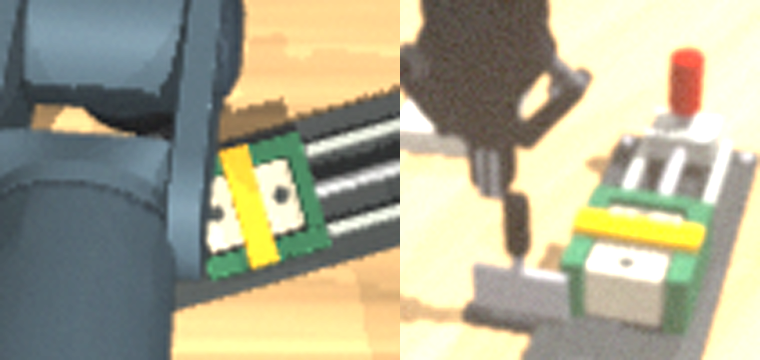

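The side view shows the shut fingertips at about px (235,203), up and left of the knob top (242,205), higher than the reported TCP projects. I'll check the real tip height.

```bash
python3 - <<'E'
from h import *
s=snap("side")
p=r.observe()["tool_pos"]
for dz in(0,10,15,20,25): print(dz,proj(s,np.array(p)+[0,0,dz]),proj(s,[524.3,50.4,146.9+dz]))
a=cv2.convertScaleAbs(cv2.resize(s["frame"][180:225,215:275],(800,600),interpolation=cv2.INTER_CUBIC),alpha=2,beta=20)
cv2.imwrite("pics/c4.png",a)
E
```

```text
0 [235.91544058 210.66450035] [271.55529371 193.30052767]
10 [235.73340488 207.16787026] [271.5986418  189.44520919]
15 [235.64153175 205.40312664] [271.62053369 187.4981745 ]
20 [235.54908128 203.62729297] [271.64257278 185.53804915]
25 [235.45604799 201.84026441] [271.66476054 183.56470068]
```

View pics/c4.png

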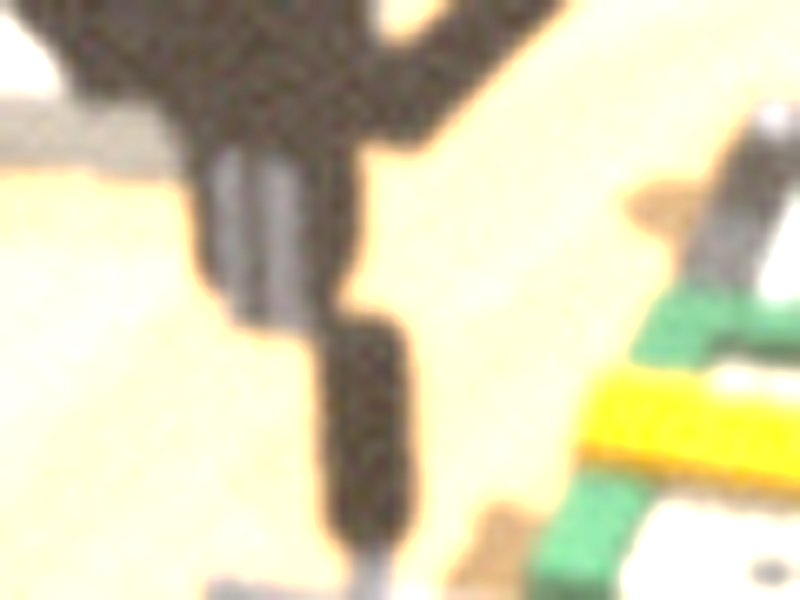

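Call:
inch_along(
  deltas=[
    [[0,0,-0.64],0,0],
    [[0,-0.4,0],0,0],
    [[0,-0.4,0],0,0],
    [[0,0,0.448],0,0],
    [[0,0,0.448],0,0],
    [[0,0,0],0,0],
  ],
)

```text
time: 11.32
tool_pos: [554.8, 58.4, 63.8]
eef_rot: [-1.913, -2.486, 0.005]
wrist_force: [-0.9, 0.3, 0.0]
gripper_width: 0.003
finger_force: 0.0
```

Call:
inch_along(
  deltas=[
    [[0,0.064,0],0,0],
    [[0,0.064,0],0,0],
    [[0,0,0],0,0],
  ],
)

```text
time: 11.7
tool_pos: [566.1, 60.3, 67.4]
eef_rot: [1.915, 2.489, 0.002]
wrist_force: [-0.3, 0.3, -0.7]
gripper_width: 0.002
finger_force: 0.0
```

Call:
inch_along(
  deltas=[
    [[0,0.048,0],0,0],
    [[0,0.048,0],0,0],
    [[0,0,0],0,0],
  ],
)

```text
time: 12.08
tool_pos: [569.5, 61.4, 66.4]
eef_rot: [-1.914, -2.488, 0.005]
wrist_force: [-6.7, -2.9, 5.5]
gripper_width: 0.001
finger_force: 3.8
```

Scaled: 3 mm is 0.048.

Call:
inch_along(
  deltas=[
    [[0,0.048,0],0,0],
    [[0,0.048,0],0,0],
    [[0,0,0],0,0],
    [[0,0,0],0,0],
  ],
)

```text
time: 12.58
tool_pos: [570.0, 61.7, 66.2]
eef_rot: [-1.906, -2.482, 0.022]
wrist_force: [-27.5, -9.5, 22.0]
gripper_width: -0.006
finger_force: 15.3
```

```bash
python3 - <<'E'
from h import *
o=r.observe(); s=snap("side")
for dz in(0,10,20): print(dz,proj(s,np.array(o["tool_pos"])+[0,0,dz]))
cv2.imwrite("pics/c5.png",cv2.convertScaleAbs(cv2.resize(s["frame"][180:240,215:295],(800,600),interpolation=cv2.INTER_CUBIC),alpha=2,beta=20))
E
```

```text
0 [251.43069251 218.88793476]
10 [251.34550467 215.44085828]
20 [251.25924559 211.95043462]
```

View pics/c5.png

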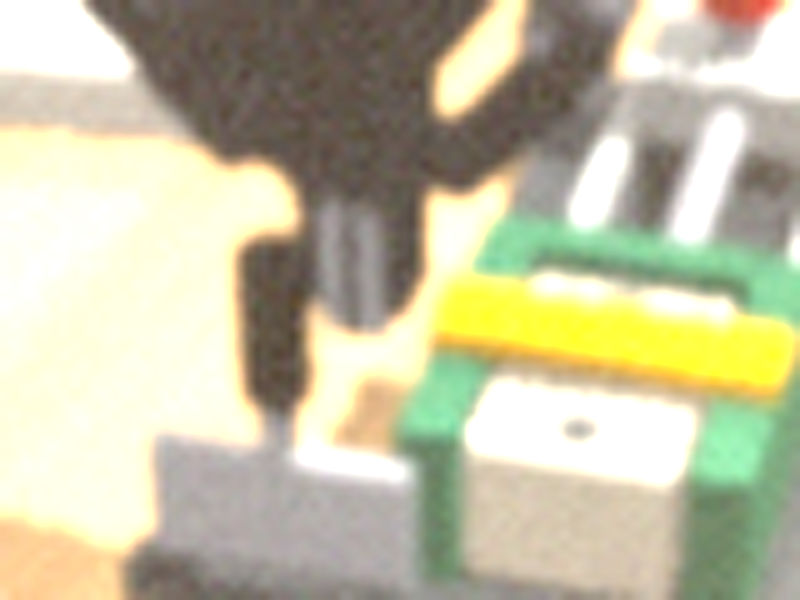

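The gate is at its stop: 27 N gives no further motion. The tips sit at px (251,213), about 18 mm higher than reported, so I'll use true tip z = reading + 18 (shut).

Call:
inch_along(
  deltas=[
    [[0,-0.16,0],0,0],
    [[0,0,-0.64],0,1],
    [[0,0,-0.64],0,1],
    [[-0.64,-0.16,0],0,1],
    [[-0.8,-0.32,0],0,1],
    [[-0.8,-0.24,0],0,1],
    [[-0.8,0,0],0,1],
    [[0,0,0],0,1],
  ],
)

```text
time: 13.62
tool_pos: [572.7, -137.5, 146.6]
eef_rot: [1.92, 2.484, 0.0]
wrist_force: [0.3, 0.1, 0.6]
gripper_width: 0.997
finger_force: 0.0
```

```bash
python3 - <<'E'
from h import *
delta([577,-141,48])
E
```

```text
t 13.625 tool xy yaw 104.6 tcp [ 572.7 -137.5  146.6] delta [-4.4  3.2 98.6]
```

Call:
inch_along(
  deltas=[
    [[-0.064,0.048,0.528],0,1],
    [[0,0,0.528],0,1],
    [[0,0,0.512],0,1],
    [[0,0,0],0,1],
    [[0,0,0],0,0],
    [[0,0,0],0,0],
    [[0,0,0],0,0],
    [[0,0,0],0,0],
    [[0,0,0],0,0],
    [[0,0,0],0,0],
  ],
)

```text
time: 14.88
tool_pos: [578.6, -137.4, 50.1]
eef_rot: [1.913, 2.485, 0.005]
wrist_force: [6.9, 4.0, 0.6]
gripper_width: 0.288
finger_force: 59.1
```

Scaled: 6 mm is 0.096, 8 mm is 0.128.

Call:
inch_along(
  deltas=[
    [[0.064,0,0],0,0],
    [[0.128,0,0],0,0],
    [[0.128,0,0],0,0],
    [[0.128,0,0],0,0],
    [[0.128,0,0],0,0],
    [[0.128,0,0],0,0],
    [[0.128,0,0],0,0],
    [[0.128,0,0],0,0],
    [[0.128,0,0],0,0],
    [[0.128,0,0],0,0],
    [[0.096,0,0],0,0],
    [[0,0,0],0,0],
    [[0,0,0],0,0],
  ],
)

```text
time: 16.5
tool_pos: [556.9, -60.9, 50.0]
eef_rot: [1.911, 2.485, -0.002]
wrist_force: [1.7, -8.7, 0.6]
gripper_width: 0.292
finger_force: 59.8
```

Call:
inch_along(
  deltas=[
    [[0.048,0,0],0,0],
    [[0.048,0,0],0,0],
    [[0,0,0],0,0],
    [[0,0,0],0,0],
  ],
)

```text
time: 17.0
tool_pos: [555.4, -55.6, 50.1]
eef_rot: [1.911, 2.484, -0.003]
wrist_force: [1.9, -10.4, -0.1]
gripper_width: 0.289
finger_force: 59.8
```

Call:
inch_along(
  deltas=[
    [[0.048,0,0],0,0],
    [[0.032,0,0],0,0],
    [[0,0,0],0,0],
    [[0,0,0],0,0],
  ],
)

```text
time: 17.5
tool_pos: [555.5, -55.6, 50.1]
eef_rot: [1.906, 2.479, -0.01]
wrist_force: [6.1, -28.8, -8.2]
gripper_width: 0.284
finger_force: 59.6
```

It travelled exactly 85.0 mm and is firm at the stop. Letting go now.

Call:
inch_along(
  deltas=[
    [[0,0,0],0,1],
    [[0,0,0],0,1],
    [[0,0,0],0,1],
    [[0,0,0],0,1],
    [[0,0,0],0,1],
    [[0,0,-0.64],0,1],
    [[0,0,-0.8],0,1],
    [[0,-0.8,-0.16],0,1],
    [[0,-0.96,0],0,1],
    [[0,-0.96,0],0,1],
    [[0,-0.48,0],0,1],
    [[0,0,0],0,1],
  ],
)

```text
time: 19.0
tool_pos: [357.8, -99.1, 148.2]
eef_rot: [1.918, 2.487, 0.0]
wrist_force: [-0.4, -0.4, -0.3]
gripper_width: 0.999
finger_force: 0.0
```

```bash
python3 - <<'E'
from h import *
delta([*die(77,0),130])
t,s=snap("top"),snap("side")
print("pred out top",proj(t,[*die(77,0),50]),"home knob",proj(t,[*die(-156,0),105]),"side out",proj(s,[*die(77,0),50]),proj(s,[*die(-156,0),105]))
im=cv2.hconcat([cv2.resize(t["frame"][165:265,195:325],(468,360),interpolation=cv2.INTER_CUBIC),cv2.resize(s["frame"][160:280,220:320],(300,360),interpolation=cv2.INTER_CUBIC)])
cv2.imwrite("pics/c6.png",cv2.convertScaleAbs(im,alpha=1.6,beta=20))
for S,roi in((t,(195,195,250,255)),(s,(235,200,300,270))):
    m=mask(S,(0,0,120),(180,90,255),roi); c=big(m); print(cv2.contourArea(c),cv2.boundingRect(c),cv2.minAreaRect(c))
E
```

```text
t 19.0 tool xy yaw 104.7 tcp [357.8 -99.1 148.2] delta [135.7 199.6  18.3]
pred out top [223.00912533 228.6823437 ] home knob [304.94471285 204.9187981 ] side out [267.00978716 237.42112933] [290.2601394  164.33561906]
32.0 (210, 222, 8, 9) ((213.8500213623047, 225.5500030517578), (6.640782833099365, 8.221921920776367), 71.56504821777344)
108.0 (252, 229, 14, 20) ((259.60345458984375, 238.7413787841797), (9.47046184539795, 20.24079132080078), 21.801406860351562)
```

View pics/c6.png

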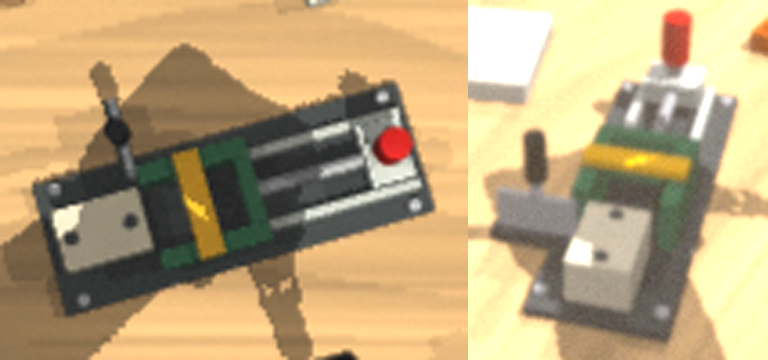

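The ejector is home (red knob at its original pixel), the gate is open, and the block is on the outfeed at top px (223.6,228.6), as predicted. Moving over it now.

Scaled: 50 mm is 0.8, 45 mm is 0.72.

Call:
inch_along(
  deltas=[
    [[0.32,0.32,0],0,0.8],
    [[0.48,0.72,0],0,0.8],
    [[0.56,0.8,0],0,0.8],
    [[0.56,0.8,0],0,0.8],
    [[0.368,0.56,0],0,0.8],
    [[0,0,0.48],0,0.8],
    [[0,0,0.48],0,0.8],
    [[0,0,0],0,0.8],
  ],
)

```text
time: 20.1
tool_pos: [513.9, 91.6, 85.4]
eef_rot: [-1.911, -2.487, 0.006]
wrist_force: [-0.4, 0.1, -0.3]
gripper_width: 0.8
finger_force: 0.0
```

```bash
python3 - <<'E'
from h import *
delta([*die(84,0),0])
t,s=snap("top"),snap("side")
cv2.imwrite("pics/c7.png",cv2.convertScaleAbs(cv2.resize(s["frame"][160:280,210:330],(600,600),interpolation=cv2.INTER_CUBIC),alpha=1.7,beta=20))
E
```

```text
t 20.1 tool xy yaw 104.9 tcp [513.9  91.6  85.4] delta [-2.3  0.7 85.4]
```

View pics/c7.png

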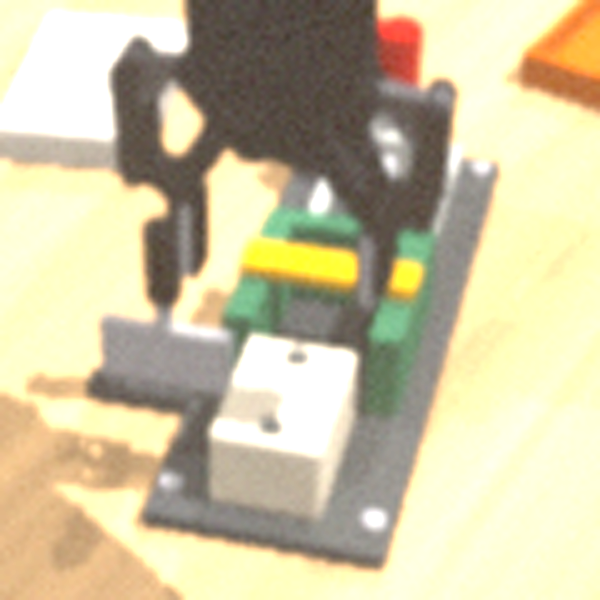

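The open fingers straddle the block, with tips at crop (190,275) and (365,330) and the block top between them. Descending in stages.

Scaled: 25 mm is 0.4, 15 mm is 0.24.

Call:
inch_along(
  deltas=[
    [[-0.032,0.016,0.4],0,0.8],
    [[0,0,0.4],0,0.8],
    [[0,0,0.24],0,0.8],
    [[0,0,0],0,0.8],
    [[0,0,0],0,0.8],
  ],
)

```text
time: 20.82
tool_pos: [518.2, 88.9, 24.6]
eef_rot: [1.915, 2.488, 0.002]
wrist_force: [0.3, -0.2, 0.5]
gripper_width: 0.794
finger_force: 0.0
```

Call:
inch_along(
  deltas=[
    [[0,0,0.16],0,0.8],
    [[0,0,0.128],0,0.8],
    [[0,0,0],0,0.8],
    [[0,0,0],0,0],
    [[0,0,0],0,0],
    [[0,0,0],0,0],
    [[0,0,0],0,0],
  ],
)

```text
time: 21.7
tool_pos: [517.4, 88.9, 5.7]
eef_rot: [1.916, 2.489, 0.001]
wrist_force: [0.9, -0.3, 1.1]
gripper_width: 0.571
finger_force: 64.1
```

Call:
inch_along(
  deltas=[
    [[0,0,-0.16],0,0],
    [[0,0,-0.4],0,0],
    [[0,0,-0.56],0,0],
    [[0,0,-0.56],0,0],
    [[0,0,0],0,0],
  ],
)

```text
time: 22.32
tool_pos: [519.1, 88.9, 113.5]
eef_rot: [1.913, 2.486, 0.006]
wrist_force: [-0.1, 0.2, -0.6]
gripper_width: 0.572
finger_force: 64.0
```

```bash
python3 - <<'E'
from h import *
delta([476.7,346,30])
t=snap("top")
c=big(mask(t,(110,150,30),(125,255,255),(80,190,185,290))); print([onz(t,p,22)[:2].round() for p in cv2.boxPoints(cv2.minAreaRect(c))])
s=snap("side"); c=big(mask(s,(110,150,30),(125,255,255),(130,270,300,384))); print(cv2.boundingRect(c)); q=cv2.approxPolyDP(c,8,True)[:,0]; print([onz(s,p,22)[:2].round() for p in q])
E
```

```text
t 22.325 tool xy yaw 104.8 tcp [519.1  88.9 113.5] delta [259.6  24.4  83.1]
[array([560., 420.]), array([568., 274.]), array([397., 258.]), array([390., 400.])]
(151, 297, 121, 87)
[array([565., 280.]), array([552., 417.]), array([452., 416.]), array([385., 375.]), array([401., 267.])]
```

Call:
inch_along(
  deltas=[
    [[0.24,0.032,0],0,0],
    [[0.48,0.048,0],0,0],
    [[0.56,0.048,0],0,0],
    [[0.56,0.048,0],0,0],
    [[0.56,0.048,0],0,0],
    [[0.56,0.048,0],0,0],
    [[0.56,0.048,0],0,0],
    [[0.4,0.048,0],0,0],
    [[0.24,0.016,0],0,0],
    [[0,0,0.32],0,0],
    [[0,0,0.48],0,0],
    [[0,0,0.48],0,0],
    [[0,0,0.16],0,0],
    [[0,0,0],0,0],
    [[0,0,0],0,0],
  ],
)

```text
time: 24.3
tool_pos: [474.6, 346.6, 21.4]
eef_rot: [1.916, 2.489, 0.003]
wrist_force: [0.0, 0.2, -1.3]
gripper_width: 0.571
finger_force: 63.8
```

```bash
python3 - <<'E'
from h import *
delta([476.7,346,1])
s=snap("side")
m=mask(s,(0,0,110),(40,110,255),(170,270,270,384)); c=big(m); print(cv2.contourArea(c),cv2.boundingRect(c)); 
o=r.observe()["tool_pos"]; ctr=np.array(o)-[-9*.26,9*.966,0]
for z in(20,60): print(proj(s,[ctr[0],ctr[1],z]))
E
```

```text
t 24.3 tool xy yaw 104.8 tcp [474.6 346.6  21.4] delta [-1.1  1.9 20.4]
914.0 (191, 314, 31, 45)
[213.70600494 340.13097305]
[211.99488785 325.78982869]
```

Units first: shifts go in shares of 62.5 mm and turns go in units of 0.25 rad. So 8 mm is 0.128, 6 mm is 0.096.

Call:
inch_along(
  deltas=[
    [[0,0,0.128],0,0],
    [[0,0,0.096],0,0],
    [[0,0,0.032],0,0],
    [[0,0,0],0,0],
    [[0,0,0],0,0],
  ],
)

```text
time: 24.98
tool_pos: [473.7, 346.5, 4.4]
eef_rot: [1.916, 2.49, 0.0]
wrist_force: [-0.5, -0.4, -1.2]
gripper_width: 0.566
finger_force: 63.8
```

Call:
inch_along(
  deltas=[
    [[0,0,0.032],0,0],
    [[0,0,0],0,0],
    [[0,0,0],0,0],
  ],
)

```text
time: 25.35
tool_pos: [473.6, 346.4, 2.3]
eef_rot: [1.916, 2.49, 0.0]
wrist_force: [-0.1, 0.8, -1.1]
gripper_width: 0.571
finger_force: 63.8
```

Call:
inch_along(
  deltas=[
    [[0,0,0.024],0,0],
    [[0,0,0],0,0],
    [[0,0,0],0,0],
  ],
)

```text
time: 25.72
tool_pos: [473.6, 346.4, 0.7]
eef_rot: [-1.916, -2.49, 0.0]
wrist_force: [0.6, -0.8, -1.9]
gripper_width: 0.574
finger_force: 63.8
```

Call:
inch_along(
  deltas=[
    [[0,0,0.016],0,0],
    [[0,0,0],0,0],
    [[0,0,0],0,0],
  ],
)

```text
time: 26.1
tool_pos: [473.6, 346.4, 0.7]
eef_rot: [-1.916, -2.49, 0.001]
wrist_force: [-3.3, -1.9, 4.9]
gripper_width: 0.576
finger_force: 64.6
```

Call:
inch_along(
  deltas=[
    [[0,0,0.016],0,0],
    [[0,0,0],0,0],
    [[0,0,0],0,0],
  ],
)

```text
time: 26.48
tool_pos: [473.6, 346.4, 0.7]
eef_rot: [-1.916, -2.49, 0.002]
wrist_force: [-6.3, -4.6, 11.9]
gripper_width: 0.574
finger_force: 65.5
```

The block is on the tray floor, at the expected height. Relieving the pressure, then releasing.

Scaled: -60 mm is -0.96, -50 mm is -0.8.

Call:
inch_along(
  deltas=[
    [[0,0,-0.024],0,0],
    [[0,0,0],0,0.65],
    [[0,0,0],0,0.75],
    [[0,0,0],0,0.8],
    [[0,0,0],0,0.8],
    [[0,0,-0.32],0,0.8],
    [[0,0,-0.64],0,0.8],
    [[0,0,-0.64],0,0.8],
    [[0,0,-0.64],0,0.8],
    [[0,-0.64,-0.16],0,0.8],
    [[0,-0.8,0],0,0.8],
    [[0,-0.48,0],0,0.8],
    [[-0.96,0,0],0,0.8],
    [[-0.96,0,0],0,0.8],
    [[0,0,0],0,0.8],
  ],
)

```text
time: 28.35
tool_pos: [389.7, 197.0, 151.9]
eef_rot: [1.922, 2.482, 0.003]
wrist_force: [0.5, 1.0, 1.3]
gripper_width: 0.804
finger_force: 0.0
```

```bash
python3 - <<'E'
from h import *
t,s=snap("top"),snap("side")
c=big(mask(t,(0,0,70),(40,120,255),(112,212,160,272))); q=cv2.minAreaRect(c); print("block top",q,[onz(t,p,45)[:2].round() for p in cv2.boxPoints(q)])
c=big(mask(s,(0,0,90),(40,120,255),(170,290,270,384))); print("side",cv2.contourArea(c),cv2.boundingRect(c)); 
P=[onz(t,p,45) for p in cv2.boxPoints(q)]
print([proj(s,p).round() for p in P],[proj(s,p-[0,0,40]).round() for p in P])
# holes: dark pixels inside block top
x,y,w,h=cv2.boundingRect(c); g=t["frame"].max(2); x,y,w,h=cv2.boundingRect(big(mask(t,(0,0,70),(40,120,255),(112,212,160,272)))); print(g[y:y+h,x:x+w])
red=big(mask(t,(0,150,60),(8,255,255),(285,185,325,225))); print("red",cv2.minEnclosingCircle(red))
v=t["frame"].max(2); print("gate dark",np.argwhere((v<15))[(lambda a:(a[:,0]>190)&(a[:,0]<210)&(a[:,1]>215)&(a[:,1]<240))(np.argwhere(v<15))].mean(0))
a=cv2.imread("pics/top0.png"); d=cv2.absdiff(a,t["frame"])[95:175,105:330].max(2); print("bystander diff px",(d>60).sum(),np.argwhere(d>60)[:20].tolist())
E
```

```text
block top ((131.70590209960938, 243.8235626220703), (17.947635650634766, 24.738632202148438), 75.96376037597656) [array([491., 381.]), array([507., 314.]), array([459., 300.]), array([442., 367.])]
side 1956.5 (170, 290, 100, 36)
[array([191., 347.]), array([207., 314.]), array([234., 320.]), array([219., 354.])] [array([193., 361.]), array([209., 328.]), array([235., 334.]), array([221., 368.])]
[[112 111  97  61  60  61  60  60  60  60  60  60  60  61  61  60  58  52
   69 118 131 132 125  54  49  47  53]
 [113 112 104  61  60  60  60  59  60  60  60  60  59  54  63  93 129 133
  135 145 148 146 139  87  53  55  51]
 [113 112 105  61  60  60  61  60  61  57  52  73 128 133 135 141 149 147
  146 148 146 145 137  81  54  54  52]
 [112 112 104  60  59  58  48  67 121 130 131 134 147 148 148 148 150 148
  148 146 146 146 143 120  52  54  54]
 [112 109  87  57  78 125 133 133 145 147 147 147 147 148 147 148 147 147
  147 145 147 146 145 132  53  
[... 1544 characters left out ...]
47 143
  115  91  92  78  80  78  92  95  96]
 [ 98 100 123 148 148 148 149 148 149 149 148 148 147 145 128 105  90  91
   78  68  92  95  96  99 110 111 111]
 [ 99  97  99 148 149 149 149 150 148 148 144 114  91  93  83  80  91  92
   96  94  99 102 110 111 113 113 113]
 [ 98  96  93 143 119 149 147 129 104  89  84  79  79  94  95  96 101 110
  111 111 110 112 113 114 113 113 114]]
red ((304.0, 205.0), 5.385264873504639)
gate dark [201.15625 227.     ]
bystander diff px 135 [[71, 122], [71, 123], [71, 124], [71, 125], [72, 115], [72, 117], [72, 118], [72, 119], [72, 120], [72, 121], [72, 122], [72, 123], [72, 124], [72, 125], [72, 126], [72, 127], [72, 128], [72, 129], [72, 130], [72, 131]]
```

The block measures 69 x 50 mm at the expected top height, holes visible and well inside the tray. The ejector is home, the gate open and the bystanders unmoved (the remaining picture changes look like shadows). Handing in.

```bash
python3 -c "
from station import r
print(r.close_job())"
```

```text
the job is handed in; nothing more can be done
None
```

I handed the job in at about 28.5 s: the gate is open to its stop, the ejector went to its stop and snapped back home, and the block is flat, holes up, in the blue tray, with the slab, can and hammer unmoved in the top view.

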